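Shut the tagged air valve in the covered bench air box

TASK

Shut off the tagged compressed-air line at the bench's air box. Push the loose sheet cover by its finger lip along its rails, all the way over the closed half of the box until it reaches the end stop, and then push the lever of the valve that bears the round tag clockwise (seen from above) until it is fully shut, square across its pipe. Never lift the cover off its rails; leave it open, leave the other valve's lever as it is, and do not disturb the things standing around the box.

Things in the scene. Friction and masses are not known exactly. Their poses are not given: they have to be found in the camera images.
- air_box: Grey steel air box fixed to the bench, 168 (x) x 500 (y) mm, 108 mm high to its two rails, which run along y. Origin: centre of its underside, at bench height. Its x points away from the robot, y to the robot's left, turned up to 0.3 rad. The -y half is the open valve chamber, the +y half a closed deck. Couplings, gauge and knob stick out of the front (-x) by 36 mm, below 80 mm height.
- chamber (a point): Centre of the valve chamber's mouth, at rail height (108 mm), at box y = -129 mm; axes as the box's. The mouth measures 136 (x) x 234 (y) mm between vertical edges. Inside sit two like ball valves, pivots at box x = 25 mm and box y = -184 and -92 mm; which one is tagged varies. Their brass bodies and the copper pipes below the levers reach up to 53 mm above the bench.
- cover: The sliding cover: a loose flat aluminium sheet, 178 (x) x 244 (y) x 4 mm, 0.4 kg give or take 30 %. Origin: centre of its underside, lying on the rails 108 mm above the bench; axes as the box's. Folded skirts outside the rails (14 mm down, 2 mm play) keep it straight. It slides along box y with a push of about 2 to 6 N. The box's end walls, 10 mm above the rails, are its stops.
- cover_lip (a point): Finger lip: an upright plate across the middle of the cover, 90 mm long (x), 4 mm thick (y), 28 mm high above the cover's top. This point is its centre, 14 mm above the cover's top, 126 mm above the bench. An 18 mm wide foot lies at its +y side; its -y side is clear. It starts at box y = -123 to -100 mm (chamber covered); at the end stop it is at +124 mm (chamber clear).
- tagged_lever (a joint): Angle (rad) of the lever to be shut, the one with a round aluminium tag plate (36 mm across) under its pivot nut. 0 = open (pointing to the box's -x, along its pipe), pi/2 = shut (pointing to the box's +y, across the pipe), with hard stops. Grows clockwise from above. Starts at 0 to 0.4 and stays where left; turning takes 0.3 N m, some 7 N at 45 mm from the pivot.
- tagged_stem (a point): Pivot axis of the tagged lever, at the lever's mid-height, 81 mm above the bench (27 mm below the rails). A 16 mm thick neck joins valve body and lever at the pivot.
- tagged_tip (a point): Point on the tagged lever, 60 mm out from the pivot axis, at its mid-height, 81 mm above the bench. The lever is a straight bar that ends 68 mm from the pivot, with a black sleeve from 18 to 68 mm out, 14 mm wide and 10 mm high.
- plain_lever (a joint): Angle of the other valve's lever, which has only a nut on its pivot and is otherwise alike; same meaning of the values. It starts open, at 0 to 0.1, and is to stay there.
- plain_tip (a point): Point on the plain lever, 60 mm out from its pivot axis, at mid-height of the lever.
- jar_mid (a point): Middle of a glass paint jar, 60 mm across and 75 mm high, standing behind the box's closed half. Not to be disturbed.
- glue_mid (a point): Middle of a white glue bottle, 52 mm across and 140 mm high, standing behind the box's valve chamber. Not to be disturbed.
- tree_mid (a point): Middle of a model tree on a round foot, 48 mm across and 110 mm high, standing beyond the box's -y end. Not to be disturbed.

How it is judged:
On the way, in this order (a step that is already met when the one before it is completed fails the run):
1. the cover is slid over the closed half, to within 20 mm of its end stop (y of cover_lip in the frame of air_box above 0.104 m), for 0.2 s.
2. the tagged lever is pushed fully shut (value of joint tagged_lever above 1.45 rad), for 0.2 s.
At the end, for the whole second after the job is handed in: The cover lies flat on its rails within 20 mm of the stop at the closed end, the tagged lever is shut to within 0.12 rad (7 degrees) of its stop, and the plain lever is still open (y of cover_lip in the frame of air_box above 0.104 m and z of cover_lip in the frame of air_box between 0.121 and 0.131 m and angle between cover_lip's own z axis and vertical below 0.05 rad and value of joint tagged_lever above 1.45 rad and value of joint plain_lever below 0.3 rad); the robot touches nothing.
It fails at once if the cover is lifted or tipped off its rails (z of cover_lip in the frame of air_box above 0.136 m or angle between cover_lip's own z axis and vertical above 0.12 rad).
It fails at once if the other valve's lever is moved (distance of plain_tip from where it was at the start of the episode above 0.012 m).
It fails at once if a thing standing around the box is disturbed (distance of any of jar_mid, glue_mid, tree_mid from where it was at the start of the episode above 0.02 m).
It also fails if it takes over 51 s, if anything falls off the work surface, if the arm or the gripper's body presses on something with over 40 N, if the wrist force passes 120 N, or if a joint passes its speed limit or range.

ROBOT

A 6-joint arm with a two-finger parallel gripper is mounted at the origin on the work surface. World frame = base frame: x ahead of the robot, y to its left, z up, the work surface at z = 0. Lengths are in m, angles in rad, forces in N, time in s.
With the tool pointing down it reaches from about 0.325 to 1 m from the base axis. Payload 5.1 kg.
Tool frame: the origin (TCP) lies between the finger pads; the fingertips stand 22 mm ahead of it and the grasp point (between the pads) lies 3 mm ahead of it; z points along the fingers, y is the direction in which the jaws open and shut (so a half turn about z gives the same grasp; the last joint's range is limited). The gripper opens to 85 mm and grips with 20 to 120 N. Pads are 22 mm wide; open, the fingers measure 114 mm over their backs; the gripper's body (76 mm by 85 mm) begins 54 mm behind the grasp point. The pads swing forward as they close: fully open they stand 13 mm farther back than shut.
Start: joints at [-1.374, 0.124, 1.65, -0, 1.367, -0.083], TCP at [0.179, -0.625, 0.253] pointing down, gripper open.
Joint ranges: [-2.61, 2.61], [-1.02, 2.33], [0.03, 2.71], [-1.35, 4.49], [0.32, 2.68], [-2.91, 2.91]. Speed limits (rad/s): [2.57, 2.57, 3.14, 3.14, 3.14, 3.14].

INTERFACE

Orientations are given as a unit quaternion [x, y, z, w].
In Python, from bench import * gives the robot as it stands.
- The arm moves only by the shell command python3 -m jog 'ROWS' [FORCE]. ROWS is JSON, a list of rows, each a list of 3 entries, a list of its own where there are three numbers: the shift along the tool's x, y, z each as a share of 0.4 m, from -1 to 1, then the turn about the tool's z as a share of 180 degrees, from -1 to 1, then the opening, from 0 (shut) to 1 (fully open). A call has 1 to 8 rows; each row is the pose to reach, as a shift and turn from the pose commanded when the call began, along the tool's axes at that moment, turning the shorter way round; what a row does not reach only later rows make up. A row lasts 1/8 s, in which the tool goes at most 62.5 mm and 10.7 degrees, less where a joint would pass 70% of its speed; a pose out of reach is approached as far as the arm can. A call with a number of a shift or a turn outside -1 to 1 is refused whole. A call with a gripper value outside its range is refused whole. The fingers move at their own pace and stop on an object; FORCE is the grip in N (left out, the last holds). Time passes only in rows, so rows that repeat a pose let the fingers close. It gives the time, the measured TCP pose, the force and the opening at its end, in the units of the state.
- state(): the state, without advancing time (a new reading comes with each control period).
- capture(name): name is "scene" or "top" or "wrist"; returns a dict with "img" (480x640x3 uint8, red, green, blue), "fx", "fy", "cx", "cy" (pixels), "k1" (the pictures are not rectified: a ray, as slopes to the right and down, at radius r is drawn at 1 + k1 r^2 times it, then the intrinsics apply), "eye" and "orientation" of the camera in the world; the wrist camera has in their place "mount" (4x4, takes a point from camera to tool coordinates, whose origin is the TCP and whose axes are the flange's). Camera axes: x right, y up, looking along -z (the intrinsics and any distortion apply to the point x, -y, -z); pixel columns grow to the right and rows downward; lengths in m; the calibration is good to about 2 mm. A picture is of the moment at which its call begins: read the wrist's pose just before it. There is no depth.
- sign_off(): hands the job in, once; it reports no verdict.
The state is a dict: "time": time; "joint_positions": joint angles; "joint_velocities": joint speeds; "joint_efforts": joint torques, N m; "tcp_pos": TCP position; "eef_rot": TCP orientation; "ft_force": force on the tool from outside, world axes, zero at the start; "moment": the same for the moment, N m; "grip_width": opening from 0.0 (shut) to 1.0 (fully open).
Only numpy, scipy, OpenCV 4.12 (cv2) and the standard library are available. Lean on these libraries where they do the work, as an engineer would, in place of code of your own. Each camera call takes 0.05 s, during which the arm holds its last target. There are 200 camera calls.

## Working session

There is one attempt and no reset: what is moved stays moved. The work goes in short steps, Python scripts to look and compute and a shell command to move; the robot and the scene stay as the last step left them, time stands still between calls to the robot, and variables do not carry over. Pictures are saved under pics/ and viewed, about 8 in all and at most 12, crops included, and the job is handed in when it is done.

```bash
mkdir -p pics; cat > h.py <<'E'
import numpy as np, cv2
from scipy.spatial.transform import Rotation as R
from bench import *
def cam(c, st=None):
    if 'eye' in c: return np.array(c['eye']), R.from_quat(c['orientation']).as_matrix()
    M=np.array(c['mount']); Rt=R.from_quat(st['eef_rot']).as_matrix()
    return np.array(st['tcp_pos'])+Rt@M[:3,3], Rt@M[:3,:3]
def ray(c,u,v,st=None):
    e,Rm=cam(c,st); x=(u-c['cx'])/c['fx']; y=(v-c['cy'])/c['fy']
    rd=np.hypot(x,y); r=rd
    for _ in range(20): r=rd/(1+c['k1']*r*r)
    s=r/rd if rd else 1
    return e, Rm@np.array([x*s,-y*s,-1])
def onz(c,u,v,z,st=None):
    e,d=ray(c,u,v,st); return e+d*(z-e[2])/d[2]
def proj(c,p,st=None):
    e,Rm=cam(c,st); q=Rm.T@(np.array(p)-e); x=q[0]/-q[2]; y=-q[1]/-q[2]; k=1+c['k1']*(x*x+y*y)
    return c['cx']+c['fx']*x*k, c['cy']+c['fy']*y*k
def snap(n,f):
    st=state(); c=capture(n); cv2.imwrite('pics/'+f,c['img'][:,:,::-1]); return c,st
E
python3 - <<'E'
from h import *
import pickle
o={}
for n in('scene','top'):
    c,st=snap(n,n+'0.png'); o[n]=c; print(n,c['eye'],c['fx'],c['k1'])
pickle.dump(o,open('c0.pkl','wb')); print(st['eef_rot'],st['time'])
E
```

```text
scene [1.01150989 0.06800246 0.71449769] 458.635597019367 -0.10029686652610208
top [ 0.38823458 -0.02409301  1.22098941] 595.191044462633 -0.19505789768181828
[ 9.90227065e-01  1.39460715e-01 -6.60515433e-05 -1.03130636e-03] 0.05
```

View pics/top0.png

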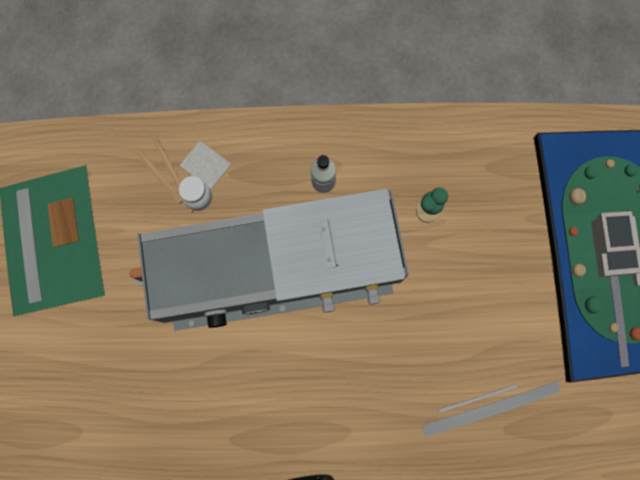

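View pics/scene0.png

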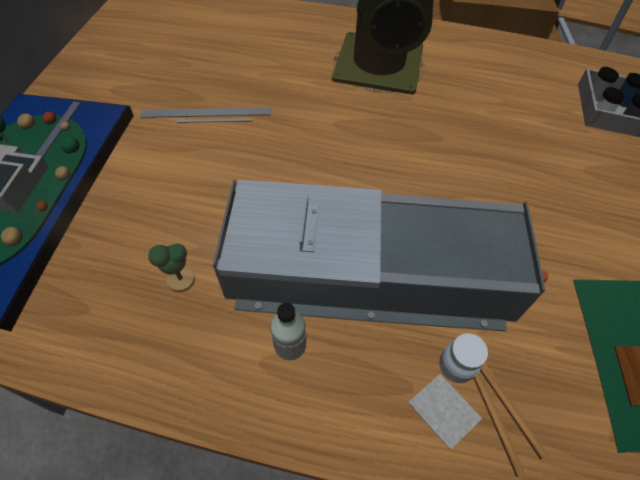

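The top view shows the cover over the right half, with corners near (263,210), (277,300), (388,192) and (405,278). The lip is at about (329,243) and the left end wall runs from (141,234) to (150,318). In the scene view the lip is near (310,225).

```bash
python3 - <<'E'
from h import *
import pickle
o=pickle.load(open('c0.pkl','rb')); c=o['top']
g=cv2.cvtColor(c['img'],cv2.COLOR_RGB2HSV)
m=((g[...,2]>135)&(g[...,1]<40)).astype(np.uint8)
m[:, :250]=0; m[:,420:]=0; m[:185]=0;m[310:]=0
m=cv2.morphologyEx(m,cv2.MORPH_CLOSE,np.ones((7,7)));m=cv2.morphologyEx(m,cv2.MORPH_OPEN,np.ones((7,7)))
k=max(cv2.findContours(m,0,2)[0],key=cv2.contourArea)
P=np.array([onz(c,*p[0],.112)[:2] for p in k]).astype(np.float32)
r=cv2.minAreaRect(P); print('cover',r); print(cv2.boxPoints(r).round(4).tolist())
for n,u,v,z in [('lip top ends',326,220,.14),('',333,267,.14),('wallL',141,234,.118),('',150,318,.118),('wallR',394,193,.118),('',406,272,.118)]: print(n,onz(c,u,v,z).round(4))
c=o['scene']
for n,u,v,z in [('lip s',308,197,.14),('',312,251,.14),('cov',233,184,.112),('',380,190,.112),('',381,281,.112),('',222,272,.112),('wallL',527,203,.118),('',541,290,.118)]: print(n,onz(c,u,v,z).round(4))
E
```

```text
cover ((0.6075316071510315, -0.03375290334224701), (0.18143326044082642, 0.2644024193286896), 8.260563850402832)
[[0.49880000948905945, 0.08399999886751175], [0.5368000268936157, -0.17759999632835388], [0.7163000106811523, -0.15150000154972076], [0.6783000230789185, 0.11010000109672546]]
lip top ends [ 0.6492 -0.0307  0.14  ]
 [ 0.56  -0.041  0.14 ]
wallL [0.6378 0.3277 0.118 ]
 [0.4753 0.3058 0.118 ]
wallR [ 0.7045 -0.1635  0.118 ]
 [ 0.55   -0.1783  0.118 ]
lip s [ 0.5711 -0.0439  0.14  ]
 [ 0.6677 -0.0142  0.14  ]
cov [ 0.5519 -0.1806  0.112 ]
 [0.5063 0.0656 0.112 ]
 [0.6781 0.0937 0.112 ]
 [ 0.7185 -0.1411  0.112 ]
wallL [0.4786 0.3127 0.118 ]
 [0.6421 0.3306 0.118 ]
```

```bash
cat >> h.py <<'E'
import json,os
B=dict(c=[.592,.073],a=.142)
if os.path.exists('box.json'): B=json.load(open('box.json'))
def b2w(x,y): c,s=np.cos(B['a']),np.sin(B['a']); return np.array([B['c'][0]+c*x-s*y,B['c'][1]+s*x+c*y])
def w2b(p): c,s=np.cos(B['a']),np.sin(B['a']); d=np.array(p[:2])-B['c']; return np.array([c*d[0]+s*d[1],-s*d[0]+c*d[1]])
def go(x,y,z):
    st=state(); Rt=R.from_quat(st['eef_rot']).as_matrix(); t=np.array(st['tcp_pos'])
    d=Rt.T@(np.array([*b2w(x,y),z])-t); yaw=np.arctan2(Rt[1,0],Rt[0,0])
    print('box now',w2b(t).round(4),t[2].round(4),'shares',(d/.4).round(4),'turn',round((yaw-B['a'])/np.pi,4),'F',np.round(st['ft_force'],1),'t',round(st['time'],2))
E
python3 -c "
from h import *
go(0,-.155,.25)"
```

```text
box now [-0.5071 -0.6318] 0.2522 shares [ 1.4196 -1.0066  0.0075] turn 0.0439 F [-0.4  0.9 -0.2] t 0.1
```

```bash
python3 -m jog '[[[0.75,-0.5,0],0.044,0],[[0.75,-0.5,0],0.044,0],[[0.75,-0.5,0],0.044,0],[[0.75,-0.5,0],0.044,0],[[0.75,-0.5,0],0.044,0],[[0.75,-0.5,0],0.044,0],[[0.75,-0.5,0],0.044,0],[[0.75,-0.5,0],0.044,0]]' 40; python3 -c "
from h import *
go(0,-.155,.25)"
```

```text
time: 1.1
tcp_pos: [0.4123, -0.3497, 0.253]
eef_rot: [0.997, 0.071, -0.0, -0.0]
ft_force: [-0.2, -0.7, -0.3]
grip_width: -0.003
box now [-0.2377 -0.393 ] 0.253 shares [ 0.5942 -0.5951  0.0071] turn -0.0 F [-0.2 -0.7 -0.3] t 1.1
```

```bash
python3 -m jog '[[[0.594,-0.595,0.0],0,0],[[0.594,-0.595,0.0],0,0],[[0.594,-0.595,0.0],0,0],[[0.594,-0.595,0.0],0,0],[[0.594,-0.595,0.0],0,0],[[0.594,-0.595,0.0],0,0],[[0.594,-0.595,0.0],0,0],[[0.594,-0.595,0.0],0,0]]'; python3 - <<'E'
from h import *
import pickle
c,st=snap('wrist','w1.png'); pickle.dump((c,st),open('w1.pkl','wb'))
for b in [(-.045,-.107),(.045,-.107)]: print(proj(c,[*b2w(*b),.14],st))
go(0,-.155,.14)
E
```

```text
time: 2.1
tcp_pos: [0.6136, -0.0823, 0.2531]
eef_rot: [0.998, 0.07, -0.0, 0.0]
ft_force: [-0.2, 1.3, 0.4]
grip_width: 0.0
(np.float64(227.54175635007428), np.float64(309.1819300708445))
(np.float64(218.88384262809254), np.float64(157.37344980694635))
box now [-0.0007 -0.1568] 0.2532 shares [ 0.0019 -0.0045  0.283 ] turn -0.0009 F [0.2 0.1 0.1] t 2.15
```

View pics/w1.png

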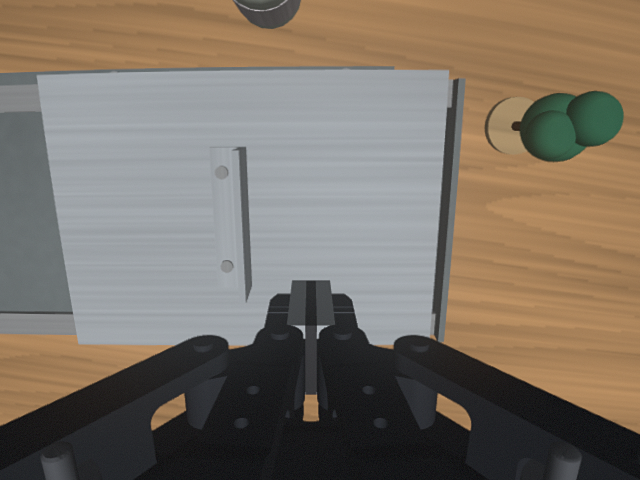

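The wrist view shows the lip with its top edge from about (241,148) to (249,300). The cover corners are at (38,75), (448,70) and (77,344).

```bash
python3 - <<'E'
from h import *
import pickle
c,st=pickle.load(open('w1.pkl','rb'))
for n,u,v,z in [('lip',243,148,.14),('',249,300,.14),('cov',38,75,.112),('',449,70,.112),('',77,344,.112),('wall',462,80,.118),('lipfoot',241,152,.112)]:
    p=onz(c,u,v,z,st); print(n,p.round(4),w2b(p).round(4))
E
```

```text
lip [ 0.6585 -0.0391  0.14  ] [ 0.05   -0.1204]
 [ 0.5704 -0.0515  0.14  ] [-0.039  -0.1201]
cov [0.6828 0.0913 0.112 ] [0.0925 0.0053]
 [ 0.718  -0.1494  0.112 ] [ 0.0932 -0.238 ]
 [0.5064 0.0675 0.112 ] [-0.0855  0.0067]
wall [ 0.7129 -0.1563  0.118 ] [ 0.0872 -0.2441]
lipfoot [ 0.6534 -0.0341  0.112 ] [ 0.0457 -0.1147]
```

```bash
echo '{"c":[0.595,0.0775],"a":0.142}'>box.json; python3 -m jog '[[[0,0,0.14],0,0],[[0,0,0.26],0,0],[[0,0,0.282],0,0],[[0,0,0.282],0,0]]'; python3 -m jog '[[[0,-0.03,0],0,0],[[0,-0.07,0],0,0],[[0,-0.11,0],0,0],[[0,-0.15,0],0,0],[[0,-0.19,0],0,0],[[0,-0.23,0],0,0],[[0,-0.27,0],0,0],[[0,-0.31,0],0,0]]';  python3 -c "
from h import *
go(0,.1,.14)"
```

```text
time: 2.65
tcp_pos: [0.6142, -0.0815, 0.1413]
eef_rot: [0.998, 0.07, 0.0, 0.0]
ft_force: [0.1, 0.2, 0.5]
grip_width: -0.002
time: 3.65
tcp_pos: [0.5965, 0.0433, 0.1404]
eef_rot: [0.997, 0.071, -0.0, 0.0]
ft_force: [-0.1, -2.1, 2.5]
grip_width: 0.002
box now [-0.0034 -0.0341] 0.1404 shares [ 0.0083 -0.3352  0.0011] turn -0.0001 F [-0.1 -2.1  2.5] t 3.65
```

```bash
python3 -m jog '[[[0,-0.04,0],0,0],[[0,-0.08,0],0,0],[[0,-0.12,0],0,0],[[0,-0.16,0],0,0],[[0,-0.2,0],0,0],[[0,-0.24,0],0,0],[[0,-0.28,0],0,0],[[0,-0.3,0],0,0]]'; python3 -m jog '[[[0,-0.01,0],0,0],[[0,-0.02,0],0,0],[[0,-0.03,0],0,0],[[0,-0.035,0],0,0]]';  python3 - <<'E'
from h import *
import pickle
go(0,.1,.14)
c,st=snap('wrist','w2.png'); pickle.dump((c,st),open('w2.pkl','wb'))
E
```

```text
time: 4.65
tcp_pos: [0.5795, 0.1622, 0.1404]
eef_rot: [0.997, 0.071, -0.0, 0.0]
ft_force: [-0.1, -2.6, 1.3]
grip_width: 0.0
time: 5.15
tcp_pos: [0.5778, 0.175, 0.1404]
eef_rot: [0.998, 0.071, -0.0, -0.0]
ft_force: [1.1, -2.0, 0.1]
grip_width: -0.0
box now [-0.0033  0.0989] 0.1404 shares [ 0.0082 -0.0027  0.0011] turn -0.0002 F [ 1.1 -2.   0.1] t 5.15
```

View pics/w2.png

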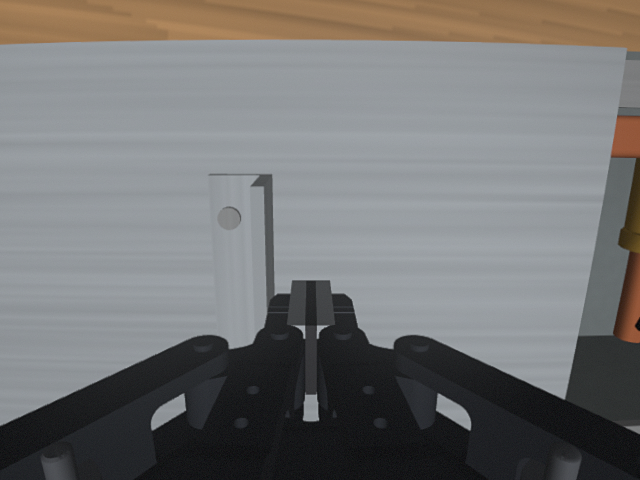

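The wrist view shows the lip at about x=270, touching the finger, and the chamber opening from about x=620 on the right. The force is still only sliding friction, so I'll creep to the stop.

```bash
for i in 1 2; do python3 -m jog '[[[0,-0.006,0],0,0],[[0,-0.012,0],0,0],[[0,-0.012,0],0,0]]' | grep -E 'tcp|ft_'; done
```

```text
tcp_pos: [0.577, 0.18, 0.1404]
ft_force: [0.2, -1.9, 0.4]
tcp_pos: [0.5766, 0.1844, 0.1405]
ft_force: [2.4, -2.6, -1.1]
```

```bash
for i in 1 2 ; do python3 -m jog '[[[0,-0.006,0],0,0],[[0,-0.012,0],0,0],[[0,-0.012,0],0,0]]' | grep -E 'tcp|ft_'; done
```

```text
tcp_pos: [0.5767, 0.1849, 0.1407]
ft_force: [2.3, -17.4, 0.5]
tcp_pos: [0.5767, 0.1853, 0.141]
ft_force: [3.3, -32.6, 3.8]
```

Hit the end stop. I'll back off, rise and look into the chamber.

```bash
python3 -m jog '[[[0,0.05,0],0,0],[[0,0.07,0],0,0],[[0,0.07,-0.15],0,0],[[0,0.2,-0.3],0,0],[[-0.1,0.35,-0.3],0,0],[[-0.17,0.5,-0.3],0,0],[[-0.17,0.6,-0.3],0,0],[[-0.17,0.6,-0.3],0,0]]';  python3 - <<'E'
from h import *
import pickle
go(0,-.129,.26)
c,st=snap('wrist','w3.png'); pickle.dump((c,st),open('w3.pkl','wb'))
for b in [(25,-184),(25,-92)]: print(proj(c,[*b2w(b[0]/1e3,b[1]/1e3),.081],st))
E
```

```text
time: 7.7
tcp_pos: [0.5414, -0.0558, 0.2608]
eef_rot: [0.998, 0.068, 0.0, -0.0]
ft_force: [0.2, 0.8, 0.8]
grip_width: -0.004
box now [-0.072  -0.1244] 0.2608 shares [0.18   0.0105 0.0022] turn -0.0017 F [0.2 0.8 0.8] t 7.7
(np.float64(398.74661406134567), np.float64(71.18390534097335))
(np.float64(261.3210141607961), np.float64(71.6027585691391))
```

View pics/w3.png

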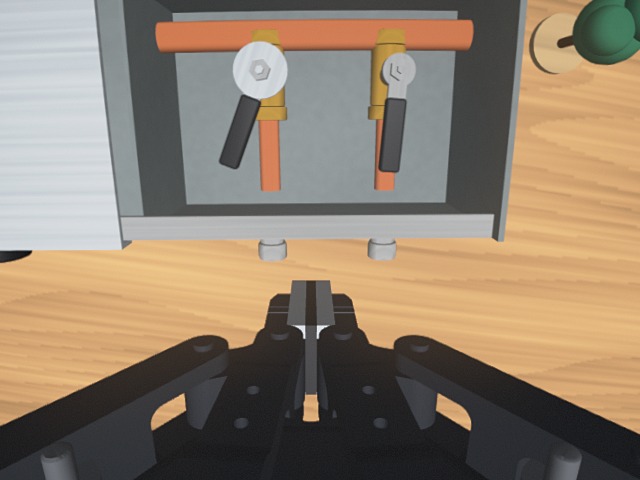

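The tagged valve is the left one (+y). Its pivot is at (260,70), against a prediction of (261,72), and its lever tip is at (230,168), about 0.4 rad. The plain lever is at (392,170). I'll lower the closed fingers between the levers at box (-0.022, -0.118).

```bash
python3 -m jog '[[[0.125,-0.018,0],0,0],[[0.125,-0.018,0.1],0,0],[[0.125,-0.018,0.2],0,0],[[0.125,-0.018,0.3],0,0],[[0.125,-0.018,0.38],0,0],[[0.125,-0.018,0.42],0,0],[[0.125,-0.018,0.42],0,0]]';  python3 -c "
from h import *
go(-.025,-.0957,.093)"
```

```text
time: 8.62
tcp_pos: [0.5896, -0.0377, 0.0914]
eef_rot: [0.997, 0.071, -0.001, -0.0]
ft_force: [0.3, -0.9, -0.6]
grip_width: -0.002
box now [-0.0217 -0.1133] 0.0914 shares [-0.0082 -0.044  -0.0039] turn 0.0003 F [ 0.3 -0.9 -0.6] t 8.62
```

```bash
python3 -m jog '[[[-0.008,-0.044,0],0,0],[[-0.008,-0.062,0],0,0],[[-0.008,-0.08,0],0,0],[[0,-0.1,0],0,0],[[0.008,-0.117,0],0,0],[[0.022,-0.134,0],0,0],[[0.036,-0.148,0],0,0],[[0.036,-0.148,0],0,0]]';  python3 -c "
from h import *
go(.007,-.047,.092)"
```

```text
time: 9.62
tcp_pos: [0.5957, 0.0215, 0.0936]
eef_rot: [0.997, 0.071, -0.0, 0.001]
ft_force: [-2.7, -4.4, -0.6]
grip_width: 0.008
box now [-0.0072 -0.0555] 0.0936 shares [ 0.0356 -0.0213  0.0039] turn 0.0002 F [-2.7 -4.4 -0.6] t 9.62
```

```bash
python3 -m jog '[[[0.015,-0.01,0.002],0,0],[[0.027,-0.016,0.002],0,0],[[0.036,-0.018,0.002],0,0],[[0.036,-0.018,0.002],0,0]]';  python3 -m jog '[[[0.006,0,0],0,0],[[0.012,0,0],0,0],[[0.012,0,0],0,0]]';python3 -c "
from h import *
go(.007,-.047,.092)"
```

```text
time: 10.12
tcp_pos: [0.6082, 0.0306, 0.0924]
eef_rot: [0.997, 0.071, -0.001, 0.001]
ft_force: [-5.0, -3.6, 0.2]
grip_width: -0.001
time: 10.5
tcp_pos: [0.6087, 0.0308, 0.0923]
eef_rot: [0.997, 0.071, -0.008, 0.001]
ft_force: [-21.2, -6.6, 12.7]
grip_width: 0.004
box now [ 0.0069 -0.0482] 0.0923 shares [ 0.0002 -0.003   0.0009] turn 0.0002 F [-21.2  -6.6  12.7] t 10.5
```

The lever is hard on its stop at the predicted position. I'll retreat away from it, then up, and look.

```bash
python3 -m jog '[[[-0.03,0,0],0,0],[[-0.06,0.01,0],0,0],[[-0.06,0.01,-0.12],0,0],[[-0.06,0.01,-0.25],0,0],[[-0.1,0.08,-0.4],0,0],[[-0.2,0.16,-0.42],0,0],[[-0.2,0.16,-0.42],0,0],[[-0.2,0.16,-0.42],0,0]]';  python3 - <<'E'
from h import *
c,st=snap('wrist','w4.png'); t,_=snap('top','t4.png')
cv2.imwrite('pics/f.png',np.hstack([cv2.resize(c['img'],(400,300)),cv2.resize(t['img'],(400,300))])[:,:,::-1])
for n,b,z in [('stem',(.025,-.092),.081),('tip shut',(.025,-.032),.081),('plain tip open',(-.035,-.184),.081)]: print(n,proj(c,[*b2w(*b),z],st))
print('lip at stop, top cam',proj(t,[*b2w(0,.124),.14]), st['ft_force'])
E
```

```text
time: 11.5
tcp_pos: [0.5437, -0.043, 0.2598]
eef_rot: [0.998, 0.071, 0.0, -0.0]
ft_force: [-0.1, 0.5, -0.3]
grip_width: -0.001
stem (np.float64(280.42785357191156), np.float64(77.58642777081252))
tip shut (np.float64(191.12621476117926), np.float64(78.24389777440621))
plain tip open (np.float64(412.8507576704627), np.float64(167.6015864446254))
lip at stop, top cam (np.float64(202.83094489357194), np.float64(261.1862533508544)) [-0.1114186   0.52030726 -0.27374616]
```

View pics/w4.png

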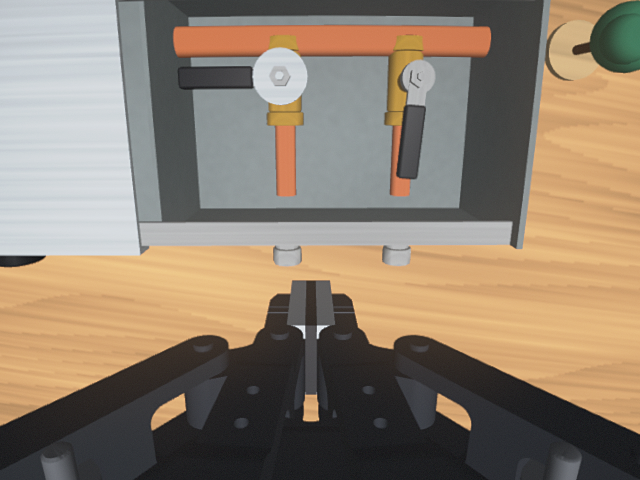

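View pics/t4.png

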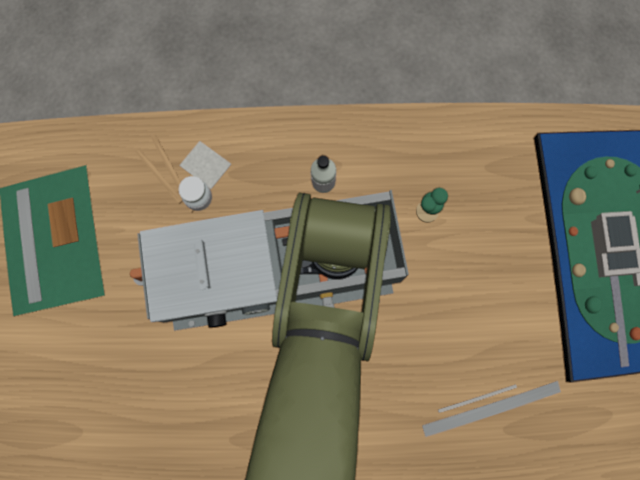

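The wrist view shows the tagged lever square across its pipe: stem (280,76), sleeve end (180,77). The plain lever is unmoved at about (410,170). The top view shows the cover at the end stop with its lip at about (205,264), and the jar, glue bottle and tree where they were. Handing in.

```bash
python3 -c "
from bench import *
print(sign_off())"
```

```text
the job is handed in; nothing more can be done
None
```

The tagged air line is shut off and the job is handed in, at about 11.5 s on the robot's clock (limit 51 s). `sign_off()` reports no verdict, so the checks below are my own.

- **Cover:** I pushed it by the lip with the closed fingers until it hit the end stop, where the force rose to about 33 N. The last top picture shows the lip at about (205, 264), against (203, 261) calculated for the stop.
- **Tagged lever:** this was the valve nearer the closed half. I pushed it clockwise until it met its hard stop, at about 21 N. The last wrist picture shows it square across its pipe.
- **Plain lever and surroundings:** the plain lever, jar, glue bottle and tree look unmoved in the last pictures. I judged these by eye and did not measure them.
- **Robot:** the arm is clear of everything, with a force reading of about 0.6 N, which is noise level.

No check failed. My first position for the box was about 5 mm off, and I corrected it from the first wrist picture before touching anything.

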